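# Twist the loose flask shut and set it apart

### The job

Two like white flasks stand on the phone-repair bench; one has its cap loose, its grip bar standing askew to the flask's long side, while the tight one's bar lies along it. Where the loose one stands, test-twist its cap clockwise (seen from above): it gives, so turn it until it stops with the bar along the flask's long side. Then lift that flask by its cap and set it down gently, upright and still shut, in the plain steel tray, and leave the tight flask where it is.

Things in the scene. Friction and masses are not known exactly. Their poses are not given: they have to be found in the camera images.
- bottle: The loose-capped flask: white rounded block 64 x 40 mm in plan and 80 mm tall, with a neck and a screw cap: a grey disc 36 mm across from 88 to 100 mm above the foot, and on it an upright black grip bar 44 mm long, 12 mm thick, from 100 to 125 mm high, centred on the bottle's axis. 0.29 to 0.44 kg, free on the table; the cap cannot come off: carry it by the bar. Origin: centre of its underside; x along the 64 mm side, z up.
- cap (a joint): Turn of the loose flask's cap, rad: 0 = shut (bar along the flask's x axis, hard stop), positive = unscrewed, counter-clockwise from above; the bar then stands at this angle from the flask's x axis. It starts between 0.6 and 1.1 and turns easily (about 0.006 N m), while the flask stays put by its own weight on the table.
- tight_bottle: The tight-capped flask: the same shape and size, its bar along the 64 mm side; its cap does not turn at all (twisting it turns the whole flask). About 0.34 kg, free. Origin: centre of its underside; x along the 64 mm side.
- tray: Plain open steel tray without dividers, fixed to the table, 150 (x) x 130 (y) x 18 mm high outside, walls and floor 3 mm. Origin: centre of its underside. (The grey box with dividers is another thing.)

How it is judged:
On the way:
1. the loose cap is turned shut (within 0.15 rad of its stop) while the flask still stands on the table, outside the tray (value of joint cap below 0.15 rad and height (world z) of bottle below 0.015 m and horizontal distance between bottle and tray above 0.1 m), for 0.2 s.
At the end, for the whole second after the job is handed in: The once-loose flask stands upright (within 0.17 rad) on the steel tray's floor, inside its walls (origin within 65 mm in x, 55 mm in y of its centre, below 10 mm), cap still shut (below 0.25 rad), released and at rest; the tight flask is upright, within 30 mm of its start (x of bottle in the frame of tray between -0.065 and 0.065 m and y of bottle in the frame of tray between -0.055 and 0.055 m and z of bottle in the frame of tray below 0.01 m and angle between each of bottle, tight_bottle's own z axis and vertical below 0.17 rad and value of joint cap below 0.25 rad and linear speed of bottle below 0.03 m/s and distance of tight_bottle from where it was at the start of the episode below 0.03 m); the robot touches nothing.
It fails at once if the tight flask is shifted by 30 mm or more, or tipped past 0.4 rad (distance of tight_bottle from where it was at the start of the episode above 0.03 m or angle between tight_bottle's own z axis and vertical above 0.4 rad).
It fails at once if the loose flask is tipped over (past 0.9 rad) (angle between bottle's own z axis and vertical above 0.9 rad).
It fails at once if the flask is dropped: it moves faster than 0.7 m/s (a fall of 25 mm) while the fingers do not touch it (linear speed of bottle above 0.7 m/s and contact force between the fingers and bottle below 0.1 N).
It also fails if it takes over 42 s, if anything falls off the work surface, if the arm or the gripper's body presses on something with over 40 N, if the wrist force passes 120 N, or if a joint passes its speed limit or range.

### The arm

A 7-joint arm with a two-finger parallel gripper is mounted at the origin on the work surface. World frame = base frame: x ahead of the robot, y to its left, z up, the work surface at z = 0. Lengths are in m, angles in rad, forces in N, time in s.
With the tool pointing down it reaches from about 0.425 to 0.925 m from the base axis. Payload 6.8 kg.
Tool frame: the origin (TCP) lies midway between the tips of the shut fingers; the grasp point (between the pads) lies r.grip_point_offset behind it (r.grip_point_offset is the distance from the TCP to the grasp point, in m); z points along the fingers, y is the direction in which the jaws open and shut (so a half turn about z gives the same grasp; the last joint's range is limited). The gripper opens to 85 mm and grips with 20 to 120 N. Pads are 22 mm wide; open, the fingers measure 114 mm over their backs; the gripper's body (76 mm by 85 mm) begins 54 mm behind the grasp point. The pads swing forward as they close: fully open they stand 13 mm farther back than shut.
Start: joints at [1.01, 0.477, 0.022, 1.555, -0.011, 1.109, -0.083], TCP at [0.295, -0.607, 0.231] pointing down, gripper open.
Joint ranges: [-2.96, 2.96], [-0.34, 2.1], [-1.41, 1.46], [0.24, 2.44], [-1.37, 4.51], [0.17, 1.92], [-2.96, 2.96]. Speed limits (rad/s): [2.39, 2.39, 3.14, 3.14, 3.14, 3.14, 3.14].

### API

Orientations are given as a rotation vector (axis times angle).
In Python, from bench import r gives the robot as it stands. The module is installed in compiled form; this text tells all that it offers.
- The arm moves only by the tool play_rows, never from a script. Its argument "deltas" is a list of rows, each a list of 3 entries, a list of its own where there are three numbers: the finger opening in mm, from 0 to 85.4, then the shift along the tool's x, y, z in mm, then the turn, a rotation vector about the tool's x, y, z in rad. A call has 1 to 8 rows; each row is the pose to reach, as a shift and turn from the pose measured when the call began, along the tool's axes at that moment; what a row does not reach only later rows make up. A row lasts 1/8 s, in which the tool goes at most 62.5 mm and 10.7 degrees, less where a joint would pass 70% of its speed; a pose out of reach is approached as far as the arm can. A call with a gripper value outside its range is refused whole. The fingers move at their own pace and stop on an object; "squeeze" is the grip in N (left out, the last holds). Time passes only in rows, so rows that repeat a pose let the fingers close. It gives the time, the measured TCP pose, the force and the opening at its end, in the units of the state.
- r.get_obs(): the state, without advancing time (a new reading comes with each control period).
- r.grab_frame(name): name is "scene" or "top" or "wrist"; returns (picture, depth): 480x640x3 uint8, red, green, blue; 480x640 float32, m along the optical axis (not along the pixel's ray), 0 where there is no reading.
- r.camera_model(name): a dict with "mtx" (3x3 intrinsics, pixels), "D" ([k1, k2, p1, p2, k3] as OpenCV has them; the pictures are not rectified), "rvec" (rotation vector, rad) and "tvec" (3), from world to camera coordinates, as OpenCV has them; the wrist camera has in their place "T_tool_cam" (4x4, takes a point from camera to tool coordinates, whose origin is the TCP and whose axes are the flange's). Camera axes: x right, y down, z forward; pixel columns grow to the right and rows downward; lengths in m; the calibration is good to about 2 mm. A picture is of the moment at which its call begins: read the wrist's pose just before it. camera_model takes no time and is no camera call.
- r.hand_in(): hands the job in, once; it reports no verdict.
The state is a dict: "clock": time; "joints": joint angles; "qvel": joint speeds; "tau": joint torques, N m; "tcp_pos": TCP position; "orientation": TCP orientation; "contact_force": force on the tool from outside, world axes, zero at the start; "moment": the same for the moment, N m; "grip_width": finger opening in m.
Only numpy, scipy, OpenCV 4.12 (cv2) and the standard library are available. Lean on these libraries where they do the work, as an engineer would, in place of code of your own. Each camera call takes 0.05 s, during which the arm holds its last target. There are 200 camera calls.

## Working session

There is one attempt and no reset: what is moved stays moved. The work goes in short steps, Python scripts to look and compute and a tool call to move; the robot and the scene stay as the last step left them, time stands still between calls to the robot, and variables do not carry over. Pictures are saved under pics/ and viewed, about 8 in all and at most 12, crops included, and the job is handed in when it is done.

Besides the shell and the picture viewer there is one more tool, called after "Request:" as name(argument=value, ...) on one line, values as JSON. play_rows: Moves the arm, as the interface text tells. Its arguments: {"type":"object","properties":{"deltas":{"type":"array"},"squeeze":{"type":"number"}},"required":["deltas"]}

```bash
mkdir -p pics
cat > h.py <<'E'
import numpy as np, cv2
from bench import r
from scipy.spatial.transform import Rotation as R
def cam(name,o=None):
    m=r.camera_model(name);K=np.array(m["mtx"],float);D=np.array(m["D"],float)
    if "rvec" in m:
        A=R.from_rotvec(np.ravel(m["rvec"])).as_matrix();t=np.ravel(m["tvec"]);return K,D,A.T,-A.T@t
    o=o or r.get_obs();T=np.array(m["T_tool_cam"]);W=R.from_rotvec(o["orientation"]).as_matrix()
    return K,D,W@T[:3,:3],W@T[:3,3]+o["tcp_pos"]
def plane(c,uv,z):
    K,D,A,p=c;n=cv2.undistortPoints(np.array(uv,float).reshape(-1,1,2),K,D).reshape(-1,2)
    d=np.c_[n,np.ones(len(n))]@A.T
    return p+d*((z-p[2])/d[:,2])[:,None]
def shot(name,fn):
    o=r.get_obs();c=cam(name,o);im,d=r.grab_frame(name)
    cv2.imwrite("pics/"+fn,im[:,:,::-1]);np.savez("pics/"+fn+".npz",im=im,d=d);return c,im,d
E
python3 - <<'E'
from h import *
print(r.get_obs(), r.grip_point_offset)
for n in("top","scene"):
    c,im,d=shot(n,n+"0.png");print(n,c[3])
    print(plane(c,[[0,0],[639,0],[320,240],[0,479],[639,479]],0).round(3))
E
```

```text
{'clock': 0.0, 'joints': array([ 1.00991821,  0.47778192,  0.02234387,  1.55645497, -0.01151767,
        1.10928877, -0.08310527]), 'qvel': array([ 0.00098582, -0.00145722, -0.00092345, -0.00096014,  0.00076413,
        0.00102206, -0.00078332]), 'tau': array([-2.50874400e-04, -5.96454406e+01,  1.60706129e+00, -2.81199682e+01,
        1.22648259e-02,  9.54081741e-03,  5.86936110e-06]), 'tcp_pos': array([ 0.29501987, -0.60645817,  0.23033649]), 'orientation': array([-3.05974363e+00, -7.04781813e-01,  8.17916413e-04]), 'contact_force': array([ 0.39949142, -0.15592693, -0.21174812]), 'moment': array([-0.03706278,  0.04331277,  0.02874289]), 'grip_width': 0.08532043751827338} 0.0187
top [0.36527897 0.00736903 1.03222263]
[[ 1.006  0.636  0.   ]
 [ 0.991 -0.607  0.   ]
 [ 0.526  0.017  0.   ]
 [ 0.118  0.568  0.   ]
 [ 0.107 -0.523  0.   ]]
scene [ 1.03213732 -0.06453865  0.77674891]
[[-0.643 -0.938  0.   ]
 [-0.407  1.144  0.   ]
 [ 0.453 -0.007  0.   ]
 [ 0.835 -0.524  0.   ]
 [ 0.946  0.413  0.   ]]
```

View pics/top0.png

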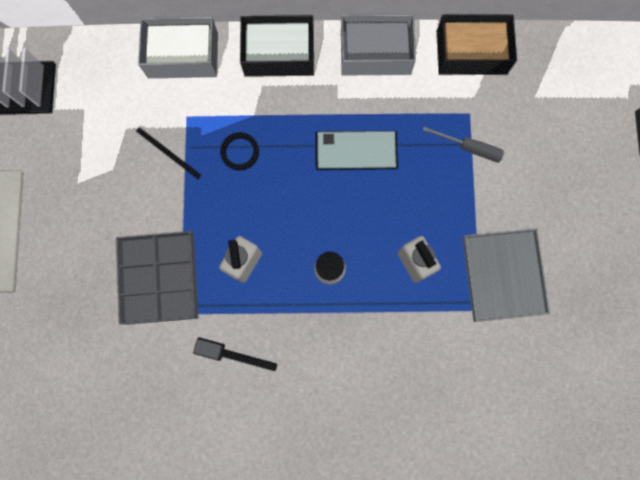

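View pics/scene0.png

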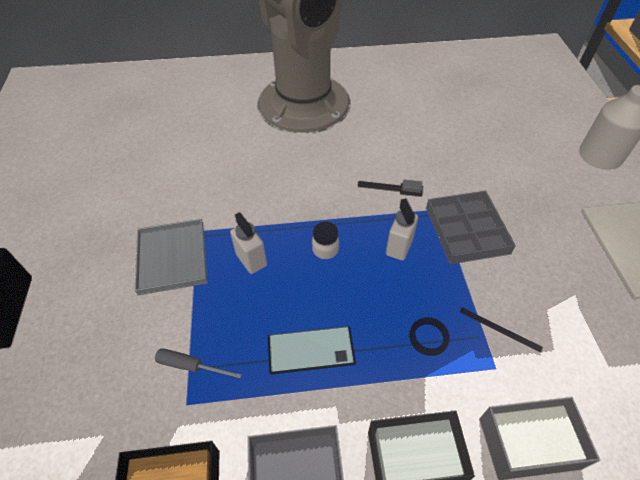

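The top view shows flasks at about (240,258) and (420,258), and the plain tray at about (506,275). I'll zoom in on both flasks and fit the bars.

Run:
```python
from h import *
c=cam("top");z=np.load("pics/top0.png.npz");im,d=z["im"],z["d"]
cr=[cv2.resize(im[220:300,x:x+80],None,fx=5,fy=5,interpolation=cv2.INTER_CUBIC) for x in(200,380)]
cv2.imwrite("pics/crop.png",np.hstack(cr)[:,:,::-1])
hsv=cv2.cvtColor(im,cv2.COLOR_RGB2HSV)
white=((hsv[...,1]<60)&(hsv[...,2]>120)).astype(np.uint8)
dark=(hsv[...,2]<45).astype(np.uint8)
for x in(200,380):
    for nm,m,h in(("bar",dark,.125),("white",white,.08)):
        s=np.zeros_like(m);s[225:290,x:x+80]=m[225:290,x:x+80]
        cs,_=cv2.findContours(s,0,2);k=max(cs,key=cv2.contourArea)
        P=plane(c,k.reshape(-1,2),h)[:,:2]
        b=cv2.minAreaRect((P*1000).astype(np.float32));bp=cv2.boxPoints(b)
        e=[bp[1]-bp[0],bp[2]-bp[1]];L=max(e,key=np.linalg.norm)
        print(x,nm,np.round(b[0],1),np.round(b[1],1),"ang",np.degrees(np.arctan2(L[1],L[0]))%180)
print(plane(c,[[465,236],[537,230],[548,312],[474,320]],.018).round(3))
```

```text
200 bar [485.9 148.5] [42.2 12.4] ang 9.530341
200 white [485.1 146.7] [45.2 63.1] ang 148.82341
380 bar [ 482.9 -146.1] [39.6 13.7] ang 29.072609
380 white [ 483.7 -148.1] [62.9 38. ] ang 28.322731
[[ 0.527 -0.235  0.018]
 [ 0.536 -0.363  0.018]
 [ 0.393 -0.373  0.018]
 [ 0.382 -0.244  0.018]]
```

View pics/crop.png

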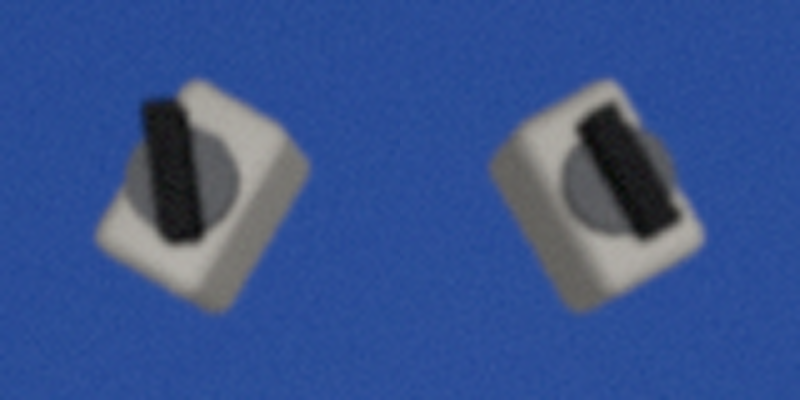

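The loose flask is the left one, at about (0.486, 0.148): its bar is at 9.5° and its long side at −31°, so the cap is about 0.7 rad open. The tray centre is about (0.46, −0.304). I'll start the approach with the first half of the arc.

Request:
play_rows(deltas=[[85, [45, -30, -40], [0, 0, -0.16]], [85, [95, -65, -40], [0, 0, -0.32]], [85, [145, -98, -40], [0, 0, -0.48]], [85, [195, -132, -40], [0, 0, -0.65]], [85, [243, -165, -40], [0, 0, -0.81]], [85, [292, -198, -40], [0, 0, -0.97]], [85, [340, -230, -40], [0, 0, -1.14]], [85, [389, -264, -40], [0, 0, -1.3]]], squeeze=40)

```text
clock: 1.1
tcp_pos: [0.5298, -0.1975, 0.2706]
orientation: [-2.003, -2.418, -0.0]
contact_force: [1.4, -0.6, -0.2]
grip_width: 0.085
```

```bash
cat >> h.py <<'E'
def go(p,yaw_y=None):
    "deltas (mm, rad) in tool axes to world p with tool y at world angle yaw_y deg, tool down"
    o=r.get_obs();W=R.from_rotvec(o["orientation"])
    s=W.inv().apply(np.array(p)-o["tcp_pos"])*1000
    if yaw_y is None: yaw_y=np.degrees(np.arctan2(*W.as_matrix()[1::-1,1]))
    a=np.radians(yaw_y);y=np.array([np.cos(a),np.sin(a),0]);zz=np.array([0,0,-1.])
    T=R.from_matrix(np.c_[np.cross(y,zz),y,zz]);print("clock",o["clock"],"tcp",o["tcp_pos"].round(4),"yaw_y",np.degrees(np.arctan2(*W.as_matrix()[1::-1,1])).round(1),"F",o["contact_force"].round(1),"M",o["moment"].round(2),"w",round(o["grip_width"],4),"q7",o["joints"][6].round(2))
    print("delta",s.round(1),(W.inv()*T).as_rotvec().round(3))
E
python3 -c "
from h import *
go([.486,.148,.26],99.5)"
```

```text
clock 1.1 tcp [ 0.5298 -0.1975  0.2706] yaw_y 10.7 F [ 1.4 -0.6 -0.2] M [-0.   -0.03 -0.01] w 0.085 q7 0.32
delta [347.6  21.2  11.1] [ 0.    -0.002 -1.55 ]
```

Request:
play_rows(deltas=[[85, [45, 3, 1], [0, 0, -0.18]], [85, [90, 6, 3], [0, 0, -0.36]], [85, [140, 9, 4], [0, 0, -0.54]], [85, [190, 12, 6], [0, 0, -0.72]], [85, [240, 15, 8], [0, 0, -0.9]], [85, [285, 18, 10], [0, 0, -1.08]], [85, [325, 20, 11], [0, 0, -1.26]], [85, [348, 21, 11], [0, 0, -1.44]]])

```text
clock: 2.1
tcp_pos: [0.4848, 0.1506, 0.2599]
orientation: [0.101, -3.138, -0.003]
contact_force: [1.3, -0.9, 0.0]
grip_width: 0.0851
```

Request:
play_rows(deltas=[[85, [0, 0, 0], [0, 0, -0.11]], [85, [0, 0, 0], [0, 0, -0.11]], [85, [0, 0, 0], [0, 0, -0.11]]])

```text
clock: 2.48
tcp_pos: [0.4849, 0.1499, 0.2597]
orientation: [0.269, -3.128, -0.002]
contact_force: [0.0, -0.1, 0.7]
grip_width: 0.085
```

Run:
```python
from h import *
go([.486,.148,.103],99.5)
c,im,d=shot("wrist","wrist1.png")
hsv=cv2.cvtColor(im,cv2.COLOR_RGB2HSV)
m=(hsv[...,2]<45).astype(np.uint8)
cs,_=cv2.findContours(m,0,2)
for k in cs:
    if cv2.contourArea(k)<300: continue
    P=plane(c,k.reshape(-1,2),.125)[:,:2]*1000
    b=cv2.minAreaRect(P.astype(np.float32));bp=cv2.boxPoints(b)
    L=max([bp[1]-bp[0],bp[2]-bp[1]],key=np.linalg.norm)
    print(cv2.boundingRect(k),np.round(b[0],1),np.round(b[1],1),np.degrees(np.arctan2(L[1],L[0]))%180)
```

```text
clock 2.475 tcp [0.4849 0.1499 0.2597] yaw_y 99.8 F [ 0.  -0.1  0.7] M [-0.03  0.    0.02] w 0.085 q7 1.11
delta [ -1.1  -2.4 156.7] [ 0.002 -0.002  0.006]
```

View pics/wrist1.png

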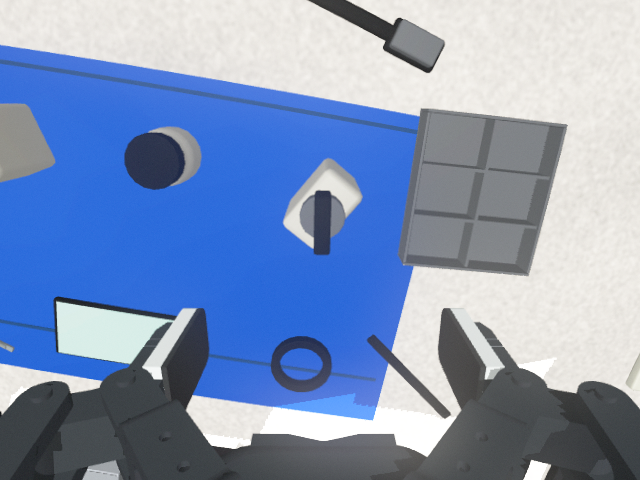

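The wrist picture shows the bar upright at about (322,222), aligned with the jaws. One quick refinement of its centre before going down.

Run:
```python
from h import *
c=cam("wrist");im=np.load("pics/wrist1.png.npz")["im"]
m=np.zeros((480,640),np.uint8);m[180:265,280:370]=(cv2.cvtColor(im,cv2.COLOR_RGB2HSV)[...,2]<85)[180:265,280:370]
k=max(cv2.findContours(m,0,2)[0],key=cv2.contourArea)
P=plane(c,k.reshape(-1,2),.125)[:,:2]*1000
b=cv2.minAreaRect(P.astype(np.float32));bp=cv2.boxPoints(b);L=max([bp[1]-bp[0],bp[2]-bp[1]],key=np.linalg.norm)
print(b,np.degrees(np.arctan2(L[1],L[0]))%180)
go([b[0][0]/1000,b[0][1]/1000,.104],99.5)
```

```text
((485.8438720703125, 148.70367431640625), (46.29920196533203, 10.919208526611328), 8.07950210571289) 8.079481
clock 2.525 tcp [0.4849 0.1499 0.2598] yaw_y 99.8 F [0.6 0.9 0.2] M [-0.01 -0.01  0.  ] w 0.0852 q7 1.11
delta [ -1.   -1.6 155.8] [ 0.002 -0.002  0.006]
```

Request:
play_rows(deltas=[[60, [-1, -1.5, 40], [0, 0, 0.02]], [50, [-1, -1.5, 80], [0, 0, 0.02]], [50, [-1, -1.5, 115], [0, 0, 0.02]], [50, [-1, -1.5, 140], [0, 0, 0.02]], [50, [-1, -1.5, 152], [0, 0, 0.02]], [50, [-1, -1.5, 155], [0, 0, 0.02]], [50, [-1, -1.5, 155], [0, 0, 0.02]]])

```text
clock: 3.4
tcp_pos: [0.4864, 0.149, 0.1055]
orientation: [0.237, -3.132, -0.002]
contact_force: [0.9, 0.1, -0.6]
grip_width: 0.0498
```

Request:
play_rows(deltas=[[5, [0, 0, 0], [0, 0, 0]], [5, [0, 0, 0], [0, 0, 0]], [5, [0, 0, 0], [0, 0, 0]], [5, [0, 0, 0], [0, 0, 0]], [5, [0, 0, 0], [0, 0, 0]], [5, [0, 0, 0], [0, 0, 0]]], squeeze=30)

```text
clock: 4.15
tcp_pos: [0.4869, 0.1495, 0.1061]
orientation: [-0.238, 3.132, 0.003]
contact_force: [-1.2, 0.1, 7.4]
grip_width: 0.0115
```

```bash
python3 -c "
from h import *
go([.4858,.1487,.104],59)"
```

```text
clock 4.15 tcp [0.4869 0.1495 0.1061] yaw_y 98.7 F [-1.2  0.1  7.4] M [ 0.1   0.14 -0.03] w 0.0115 q7 0.91
delta [ 1.2 -0.6  2.1] [0.002 0.    0.693]
```

Request:
play_rows(deltas=[[5, [0, 0, 0], [0, 0, 0.1]], [5, [0, 0, 0], [0, 0, 0.2]], [5, [0, 0, 0], [0, 0, 0.3]], [5, [0, 0, 0], [0, 0, 0.4]], [5, [0, 0, 0], [0, 0, 0.5]], [5, [0, 0, 0], [0, 0, 0.58]], [5, [0, 0, 0], [0, 0, 0.64]], [5, [0, 0, 0], [0, 0, 0.69]]])

```text
clock: 5.15
tcp_pos: [0.4869, 0.1503, 0.1063]
orientation: [-0.838, -3.028, -0.005]
contact_force: [0.3, 1.9, 0.5]
grip_width: 0.011
```

Request:
play_rows(deltas=[[5, [0, 0, 0], [0, 0, 0.05]], [5, [0, 0, 0], [0, 0, 0.1]], [5, [0, 0, 0], [0, 0, 0.12]], [5, [0, 0, 0], [0, 0, 0.12]]])

```text
clock: 5.65
tcp_pos: [0.4869, 0.1498, 0.1062]
orientation: [-1.017, -2.972, -0.004]
contact_force: [0.7, -1.3, 0.4]
grip_width: 0.0113
```

Run:
```python
from h import *
go([.4858,.1487,.104],59)
c,im,d=shot("top","top2.png");shot("wrist","wrist2.png")
w=np.load("pics/wrist2.png.npz")["im"]
a=cv2.resize(im[200:310,180:290],(400,400));b=cv2.resize(w,(533,400))[:,60:460]
cv2.imwrite("pics/p2.png",np.hstack([a,b])[:,:,::-1])
```

```text
clock 5.65 tcp [0.4869 0.1498 0.1062] yaw_y 52.2 F [ 0.7 -1.3  0.4] M [-0.41 -0.16  0.06] w 0.0113 q7 0.2
delta [ 0.2 -1.6  2.2] [ 0.002 -0.001 -0.118]
```

View pics/p2.png

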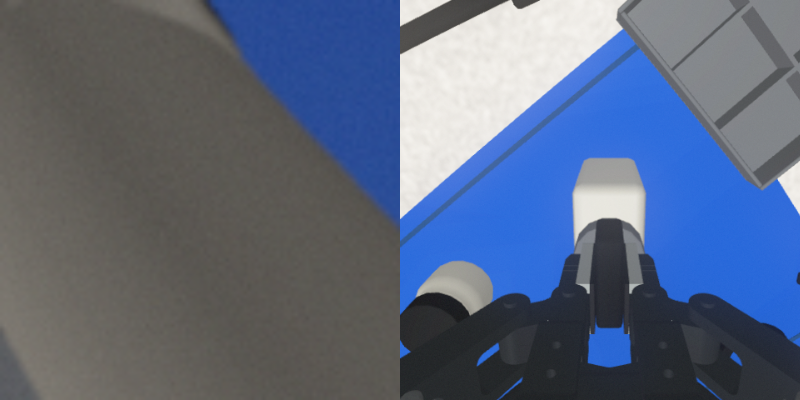

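The wrist view shows the bar in line with the flask's long side at about (610,230). The turn went 0.81 rad against the 0.70 expected, so the cap is on its stop. Next is the lift.

Request:
play_rows(deltas=[[5, [0, 0, 0], [0, 0, 0]], [5, [0, 0, -4], [0, 0, 0]], [5, [0, 0, -20], [0, 0, 0]], [5, [0, 0, -50], [0, 0, 0]], [5, [0, 0, -90], [0, 0, 0]], [5, [0, 0, -130], [0, 0, 0]], [5, [0, 0, -160], [0, 0, 0]], [5, [0, 0, -170], [0, 0, 0]]], squeeze=60)

```text
clock: 6.75
tcp_pos: [0.4873, 0.1501, 0.2786]
orientation: [1.015, 2.97, 0.007]
contact_force: [0.1, -1.0, -5.0]
grip_width: 0.0108
```

Run:
```python
from h import *
go([.46,-.304,.276],52.2)
c,im,d=shot("scene","scene3.png");cv2.imwrite("pics/s3.png",im[100:340,120:520,::-1])
# tray centre from scene, rim pixels to be checked by eye
c=cam("scene");print(plane(c,[[136,229],[204,221],[207,278],[138,293]],.018).round(3))
```

```text
clock 6.75 tcp [0.4873 0.1501 0.2786] yaw_y 52.2 F [ 0.1 -1.  -5. ] M [0.01 0.02 0.04] w 0.0108 q7 0.36
delta [-256.4 -375.8    0.9] [0.005 0.001 0.001]
[[ 0.395 -0.377  0.018]
 [ 0.39  -0.241  0.018]
 [ 0.531 -0.23   0.018]
 [ 0.549 -0.355  0.018]]
```

View pics/s3.png

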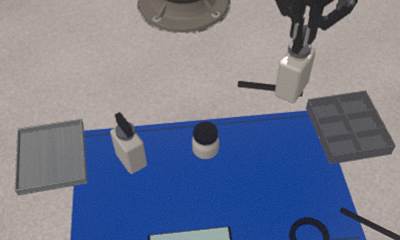

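The flask hangs upright from the gripper, and the scene camera agrees on the tray centre at about (0.462, −0.303). Carrying it across now.

Request:
play_rows(deltas=[[5, [-5, -8, 0], [0, 0, 0]], [5, [-18, -26, 0], [0, 0, 0]], [5, [-36, -53, 0], [0, 0, 0]], [5, [-58, -86, 0], [0, 0, 0]], [5, [-81, -119, 0], [0, 0, 0]], [5, [-104, -152, 0], [0, 0, 0]], [5, [-122, -179, 0], [0, 0, 0]], [5, [-130, -190, 0], [0, 0, 0]]])

```text
clock: 7.8
tcp_pos: [0.4722, -0.0824, 0.2761]
orientation: [-1.022, -2.97, -0.005]
contact_force: [-0.1, 0.5, -4.7]
grip_width: 0.0106
```

Request:
play_rows(deltas=[[5, [-5, -7, 0], [0, 0, 0]], [5, [-18, -25, 0], [0, 0, 0]], [5, [-36, -52, 0], [0, 0, 0]], [5, [-58, -84, 0], [0, 0, 0]], [5, [-80, -117, 0], [0, 0, 0]], [5, [-102, -150, 0], [0, 0, 0]], [5, [-118, -175, 0], [0, 0, 0]], [5, [-125, -185, 0], [0, 0, 0]]])

```text
clock: 8.8
tcp_pos: [0.4566, -0.3061, 0.2747]
orientation: [-1.023, -2.969, -0.006]
contact_force: [0.1, 1.5, -4.3]
grip_width: 0.0105
```

```bash
python3 -c "
from h import *
go([.462,-.303,.1095],52.2)"
```

```text
clock 8.8 tcp [ 0.4566 -0.3061  0.2747] yaw_y 52.0 F [ 0.1  1.5 -4.3] M [0.07 0.06 0.02] w 0.0105 q7 1.31
delta [ -2.8   5.3 165.2] [ 0.003 -0.003 -0.004]
```

Request:
play_rows(deltas=[[5, [-1, 1, 8], [0, 0, 0]], [5, [-2, 3, 28], [0, 0, 0]], [5, [-3, 5, 58], [0, 0, 0]], [5, [-3, 5, 92], [0, 0, 0]], [5, [-3, 5, 122], [0, 0, 0]], [5, [-3, 5, 145], [0, 0, 0]], [5, [-3, 5, 155], [0, 0, 0]], [5, [-3, 5, 158], [0, 0, 0]]])

```text
clock: 9.8
tcp_pos: [0.4624, -0.3021, 0.1164]
orientation: [-1.02, -2.969, -0.007]
contact_force: [0.2, 0.1, -4.6]
grip_width: 0.0104
```

```bash
python3 -c "
from h import *
go([.462,-.303,.109],52.2)"
```

```text
clock 9.8 tcp [ 0.4624 -0.3021  0.1164] yaw_y 52.1 F [ 0.2  0.1 -4.6] M [ 0.04  0.02 -0.03] w 0.0104 q7 1.23
delta [-0.3 -0.9  7.4] [ 0.003 -0.003 -0.002]
```

Request:
play_rows(deltas=[[5, [0, 0, 1.5], [0, 0, 0]], [5, [0, 0, 3], [0, 0, 0]], [5, [0, 0, 4.5], [0, 0, 0]], [5, [0, 0, 5.5], [0, 0, 0]], [5, [0, 0, 6.5], [0, 0, 0]], [5, [0, 0, 7], [0, 0, 0]], [5, [0, 0, 7], [0, 0, 0]]])

```text
clock: 10.68
tcp_pos: [0.4624, -0.3021, 0.1095]
orientation: [-1.021, -2.969, -0.007]
contact_force: [-0.1, -0.6, -3.1]
grip_width: 0.0106
```

Request:
play_rows(deltas=[[5, [0, 0, 0.5], [0, 0, 0]], [5, [0, 0, 1], [0, 0, 0]], [5, [0, 0, 1], [0, 0, 0]]])

```text
clock: 11.05
tcp_pos: [0.4627, -0.3021, 0.1094]
orientation: [-1.02, -2.97, -0.006]
contact_force: [-2.9, 1.9, 6.0]
grip_width: 0.0104
```

It has touched down: the force went from −4.6 N to +6 N. Releasing gently, then moving up.

Request:
play_rows(deltas=[[14, [0, 0, 0], [0, 0, 0]], [18, [0, 0, 0], [0, 0, 0]], [24, [0, 0, 0], [0, 0, 0]], [32, [0, 0, 0], [0, 0, 0]], [45, [0, 0, 0], [0, 0, 0]], [60, [0, 0, 0], [0, 0, 0]], [60, [0, 0, 0], [0, 0, 0]]], squeeze=20)

```text
clock: 11.92
tcp_pos: [0.4627, -0.302, 0.1094]
orientation: [-1.02, -2.97, -0.006]
contact_force: [0.2, -1.1, 0.1]
grip_width: 0.0603
```

Request:
play_rows(deltas=[[60, [0, 0, -10], [0, 0, 0]], [60, [0, 0, -30], [0, 0, 0]], [60, [0, 0, -70], [0, 0, 0]], [60, [0, 0, -110], [0, 0, 0]], [60, [0, 0, -150], [0, 0, 0]], [60, [0, 0, -170], [0, 0, 0]], [60, [0, 0, -170], [0, 0, 0]]])

```text
clock: 12.8
tcp_pos: [0.4637, -0.3032, 0.2816]
orientation: [1.02, 2.969, 0.005]
contact_force: [-0.1, -0.5, -0.1]
grip_width: 0.0597
```

Run:
```python
from h import *
go([.462,-.303,.28])
c,im,d=shot("scene","scene4.png");_,w,_=shot("wrist","wrist4.png")
a=cv2.resize(im[180:310,110:290],(540,390));b=cv2.resize(w,(520,390))[:,130:390]
cv2.imwrite("pics/p4.png",np.hstack([a,b])[:,:,::-1])
```

```text
clock 12.8 tcp [ 0.4637 -0.3032  0.2816] yaw_y 52.1 F [-0.1 -0.5 -0.1] M [-0.03 -0.01  0.02] w 0.0597 q7 1.3
delta [ 1.5 -0.9  1.6] [ 0.004  0.001 -0.   ]
```

View pics/p4.png

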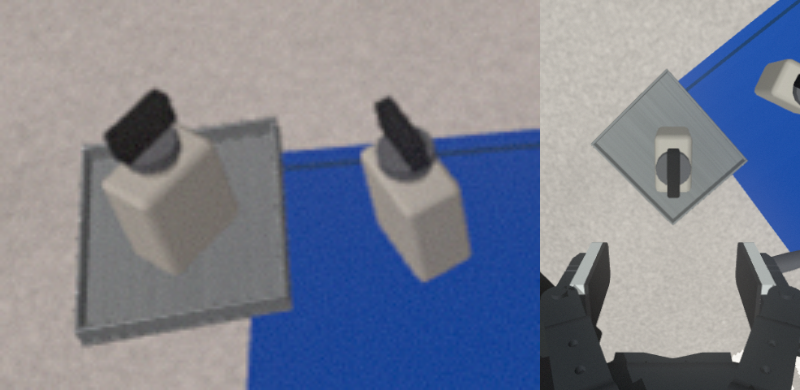

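The flask stands upright in the middle of the tray with its bar along its long side. The tight flask hasn't moved and the gripper is clear, so I'm handing in.

```bash
python3 -c "
from bench import r
print(r.hand_in())"
```

```text
the job is handed in; nothing more can be done
None
```

The loose flask was the left one, at about (0.486, 0.149). I turned its cap clockwise 0.81 rad to its stop where it stood, against about 0.70 rad expected. I then lifted the flask by its bar, carried it over and set it down in the plain tray at about (0.463, −0.302). I handed the job in at 12.9 s on the robot's clock.

- **Last checks:** the final scene and wrist pictures show the flask upright near the middle of the tray. Its bar lies along the long side, and the gripper is clear above it with about 0 N of force. The tight flask looks unmoved; I judged that by eye and did not measure it again.
- **Less certain:** the twisting moment about the cap (about 0.06 N m at the end of the turn) was too close to the noise to show the stop clearly. I took the cap as shut because the turn went past the expected angle and the bar lined up in the pictures. The last part of that turn probably spun the flask itself slightly on the bench.
- **Disagreement:** the two readings of the bar's starting angle differed slightly, 9.5° and 8.1°.

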